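# Slide the top book off the stack and square it in the copy stand

## Task

Slide the orange book flat off the top of its stack, to the left, onto the wooden copy stand, without shifting the two books below it. Gently press it home and square against the metal facing of the end stop on the left for a moment, and only then gently press it home against the metal facing of the back rail, so that it ends flush in the corner of both; do not force it against them, lift or tip it, or disturb the things around.

Things in the scene. Friction and masses are not known exactly. Their poses are not given: they have to be found in the camera images.
- orange_center (a point): Centre (half-way up) of the closed orange book on top of the stack: 150 x 214 x 19 mm, 0.27 to 0.53 kg, underside 64 mm above the desk. z up; y along its 214 mm length, at the start within 0.12 rad of parallel to the stand's x (either way round); x across its 150 mm width. Too wide to grasp: push its upright edges; sliding it takes 1 to 5 N.
- green_book: Dark green book under the orange one, 192 x 260 x 28 mm, 0.87 kg, loose; origin at the centre of its underside; y along its 260 mm length. Its top is 64 mm above the desk. Must stay put.
- low_book: Dark blue book at the bottom of the stack, 205 x 262 x 36 mm, 0.98 kg, loose on the desk; origin at the centre of its underside. Must stay put.
- stand: Low copy stand of pale wood, fixed, left of the stack with a gap of 10 to 50 mm. Origin at desk height; x points to its back rail (away from the robot), y to its end stop (left), z up. Its deck is 62 mm above the desk (2 mm below the green book's top), from x = -110 to 136 and y = -85 to 111 mm; front (-x) and right (-y) sides are open.
- end_stop: Dark wooden bar, 190 x 12 mm, 17 mm high, at the left end of the deck; origin at deck height in its middle (stand's x -5, y 105 mm); its x points left. On its inner side a rigid aluminium facing bar, 180 mm long, as high, stands on two adjusting screws: press the book on this. Its face lies 14 to 22 mm from the origin toward the stand's -y, set differently each time, not measured: feel for it.
- back_rail: Dark wooden bar, 140 x 12 mm, 17 mm high, along the back of the deck; origin at deck height in its middle (stand's x 130, y -10 mm); axes as the stand's. It carries a like aluminium facing bar, 130 mm long, whose face lies 14 to 22 mm from the origin toward the stand's -x, set differently each time, not measured: feel for it. A book slid straight left off the stack passes in front of it.
- ink_bottle: Dark blue ink bottle with a black cap, 46 x 46 x 52 mm, on the desk right of the stack; origin at the centre of its underside. A bystander.
- matchbox: Red matchbox, 37 x 53 x 16 mm, on the desk left of the stand; origin at the centre of its underside. A bystander.
- tea_light: Tea light in a pale metal cup, diameter 38, height 15 mm, on the desk, left and in front of the stand; origin at the centre of its underside. A bystander.

How it is judged:
By the outcome, as a careful person would: the job done as asked, in the order asked, and still so for the second after the job is handed in, with the robot touching nothing.
It also fails if it takes over 72 s, if anything falls off the work surface, if the arm or the gripper's body presses on something with over 40 N, if the wrist force passes 120 N, or if a joint passes its speed limit or range.

## Robot

A 7-joint arm with a two-finger parallel gripper is mounted at the origin on a cart in front of the work surface, level with it; the furniture and walls round the work are solid. World frame = base frame: x ahead of the robot, y to its left, z up, the work surface at z = 0. Lengths are in mm, angles in rad, forces in N, time in s.
With the tool pointing down it reaches from about 400 to 850 mm from the base axis. Payload 4.5 kg.
Tool frame: the origin (TCP) lies between the finger pads; the fingertips stand 25 mm ahead of it and the grasp point (between the pads) lies 6 mm ahead of it (ctrl.tip_extent is the distance from the TCP to the fingertips, in mm); z points along the fingers, y is the line along which they close (so a half turn about z gives the same grasp; the last joint's range is limited). The gripper opens to 88 mm and grips with 3 to 60 N. Pads are 18 mm wide; open, the fingers measure 123 mm over their backs; the gripper's body (75 mm by 187 mm) begins 45 mm behind the grasp point.
Start: joints at [-1.299, 0.689, -0.195, 1.565, 0.157, 0.902, -0.215], TCP at [147.206, 607.438, 263.743] pointing down, gripper open.
Joint ranges: [-3.01, 3.01], [-0.46, 2.08], [-1.47, 1.51], [0.13, 2.56], [-1, 4.14], [0.04, 2.09], [-2.66, 2.66]. Speed limits (rad/s): [2.57, 2.57, 3.14, 3.14, 3.14, 3.14, 3.14].

## Interface

Orientations are given as a 3x3 rotation matrix whose columns are the frame's x, y, z axes.
In Python, from station import readout, vision, order, ctrl gives the robot as it stands.
- The arm moves only by the shell command python3 -m handwheel 'ROWS' [FORCE]. ROWS is a JSON object of lists of equal length, an entry for each row: "travel": the shift along the tool's x, y, z in mm, a list of three; "angular": the turn, a rotation vector about the tool's x, y, z in degrees, a list of three; "grip": the opening, from 0 (shut) to 1 (fully open). A call has 1 to 20 rows; each row is the pose to reach, as a shift and turn from the pose commanded when the call began, along the tool's axes at that moment; what a row does not reach only later rows make up. A row lasts 1/10 s, in which the tool goes at most 50 mm and 8.59 degrees, less where a joint would pass 70% of its speed; a pose out of reach is approached as far as the arm can. A call with a gripper value outside its range is refused whole. The fingers move at their own pace and stop on an object; FORCE is the grip in N (left out, the last holds). Time passes only in rows, so rows that repeat a pose let the fingers close. It gives the time, the measured TCP pose, the force, the opening and the grip force at its end, in the units of the state.
- readout.state(): the state, without advancing time (a new reading comes with each control period).
- vision.get_image(name): name is "scene" or "top" or "wrist"; returns the picture (384x512x3 uint8, red, green, blue); there is no depth.
- vision.camera_params(name): a dict with "mtx" (3x3 intrinsics, pixels), "k1" (the pictures are not rectified: a ray, as slopes to the right and down, at radius r is drawn at 1 + k1 r^2 times it, then the intrinsics apply), "camera_from_world" (4x4, takes a point from world to camera coordinates). Camera axes: x right, y down, z forward; pixel columns grow to the right and rows downward; lengths in mm; the calibration is good to about 2 mm. A picture is of the moment at which its call begins: read the wrist's pose just before it. camera_params takes no time and is no camera call; for the wrist camera it gives the pose at the moment of the call.
- order.finish_job(): hands the job in; it is judged then, once.
The state is a dict: "time": time; "qpos": joint angles; "dq": joint speeds; "joint_torque": joint torques, N m; "ee_pos": TCP position; "tcp_rot": TCP orientation; "contact_force": force on the tool from outside, world axes, zero at the start; "wrist_torque": the same for the moment, N m; "width": finger opening in mm; "grip_force": force on a finger pad.
Only numpy, scipy, OpenCV 4.12 (cv2) and the standard library are available. Lean on these libraries where they do the work, as an engineer would, in place of code of your own. Each camera call takes 0.05 s, during which the arm holds its last target. There are 200 camera calls.

## Working session

There is one attempt and no reset: what is moved stays moved. The work goes in short steps, Python scripts to look and compute and a shell command to move; the robot and the scene stay as the last step left them, time stands still between calls to the robot, and variables do not carry over. Pictures are saved under pics/ and viewed, at most 10 in all, crops included, and the job is handed in when it is done.

```bash
ls; mkdir -p pics
python3 - <<'E'
from station import readout, vision, order, ctrl
import cv2,numpy as np
np.set_printoptions(precision=4,suppress=True)
for n in ("scene","top"):
    im=vision.get_image(n); cv2.imwrite(f"pics/{n}0.png",cv2.cvtColor(im,cv2.COLOR_RGB2BGR)); p=vision.camera_params(n); print(n,p)
print(readout.state(), ctrl.tip_extent)
E
```

```text
pics
scene {'mtx': array([[392.9731,   0.    , 260.6977],
       [  0.    , 392.9731, 190.2302],
       [  0.    ,   0.    ,   1.    ]]), 'k1': -0.040266271045145664, 'camera_from_world': array([[   0.823 ,   -0.5677,    0.0202, -497.8711],
       [  -0.3166,   -0.4878,   -0.8135,  228.2088],
       [   0.4717,    0.6631,   -0.5812, 1118.9495],
       [   0.    ,    0.    ,    0.    ,    1.    ]])}
top {'mtx': array([[499.2771,   0.    , 259.4547],
       [  0.    , 499.2771, 187.4039],
       [  0.    ,   0.    ,   1.    ]]), 'k1': -0.02412663036633309, 'camera_from_world': array([[  -0.028 ,   -0.9995,    0.0136,  -37.921 ],
       [  -0.9904,    0.0259,   -0.1359,  575.1412],
       [   0.1355,   -0.0173,   -0.9906, 1430.7944],
       [   0.    ,    0.    ,    0.    ,    1.    ]])}
{'time': 0.1, 'qpos': array([-1.2992,  0.6899, -0.1945,  1.5662,  0.1573,  0.9025, -0.2151]), 'dq': array([ 0.    , -0.0011, -0.0013, -0.0022,  0.0003, -0.0012, -0.0009]), 'joint_torque': array([ -0.0023, -52.8507,  -1.2709, -15.3841,  -0.0524,   0.002 ,
         0.    ]), 'ee_pos': array([147.1616, 606.9112, 263.023 ]), 'tcp_rot': array([[-0.9719,  0.2355, -0.0003],
       [ 0.2355,  0.9719, -0.0016],
       [-0.0001, -0.0016, -1.    ]]), 'contact_force': array([-1.0709, -0.1815,  0.4752]), 'wrist_torque': array([0.0133, 0.0174, 0.0341]), 'grip_force': 0.0, 'width': 88.17890334212248} 25.0
```

View pics/scene0.png

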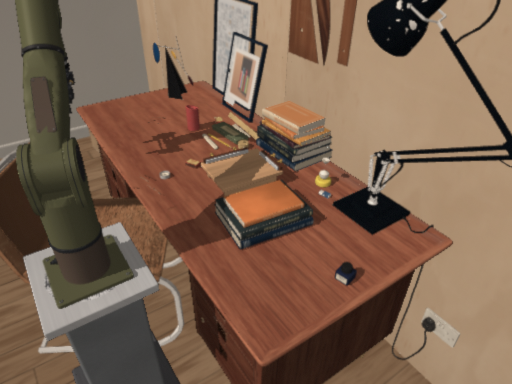

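View pics/top0.png

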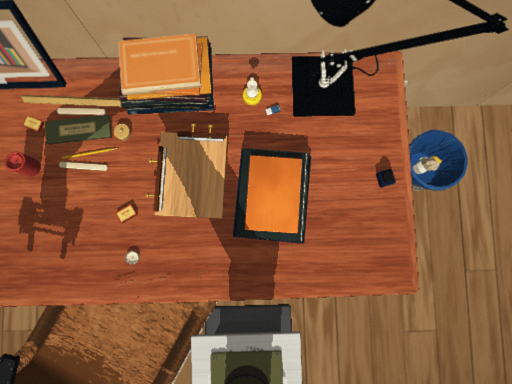

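The top view shows the stand at about (158–227, 135–218) and the orange book at about (247–300, 155–236), with the rail at the stand's top edge and the end stop on its left. I'll enlarge that part.

Run:
```python
import cv2
im=cv2.imread("pics/top0.png")[120:250,145:317]
cv2.imwrite("pics/top0c.png",cv2.resize(im,None,fx=4.6,fy=4.6,interpolation=cv2.INTER_CUBIC))
```

```text
(no output)
```

View pics/top0c.png

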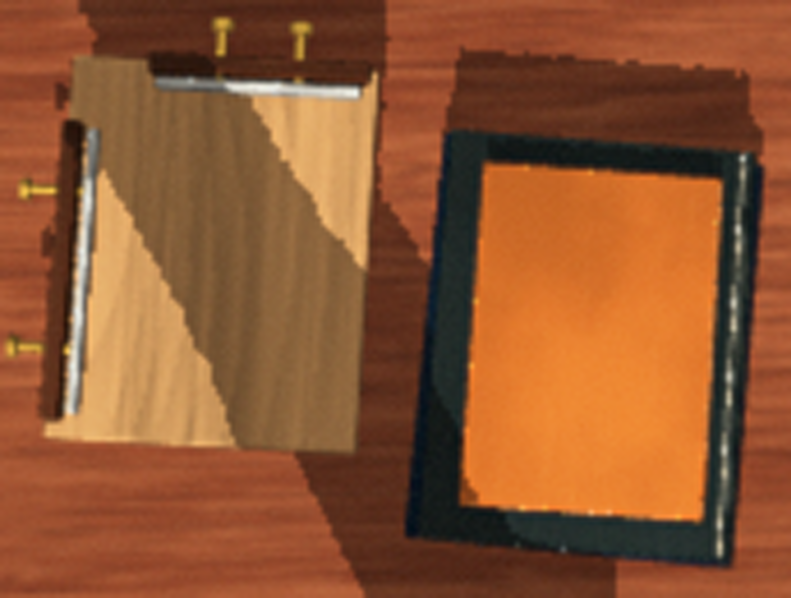

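```bash
cat > h.py <<'E'
from station import readout, vision, order, ctrl
import cv2, numpy as np
np.set_printoptions(precision=3,suppress=True)
def world(uv,z,p):
    d=np.array([p["k1"],0,0,0,0.])
    n=cv2.undistortPoints(np.array(uv,float).reshape(-1,1,2),p["mtx"],d)[:,0]
    T=p["camera_from_world"]; R=T[:3,:3]; c=-R.T@T[:3,3]
    r=np.c_[n,np.ones(len(n))]@R
    return (c+r*((z-c[2])/r[:,2])[:,None])[:,:2]
def orange(im,p,z=83,roi=None):
    hsv=cv2.cvtColor(im,cv2.COLOR_RGB2HSV); m=cv2.inRange(hsv,(5,165,130),(17,255,255))
    if roi: k=np.zeros_like(m); a,b,c,d=roi; k[b:d,a:c]=1; m=m*k
    cs,_=cv2.findContours(m,cv2.RETR_EXTERNAL,cv2.CHAIN_APPROX_NONE)
    c=max(cs,key=cv2.contourArea); w=world(c.reshape(-1,2),z,p).astype(np.float32)
    return cv2.minAreaRect(w), cv2.boxPoints(cv2.minAreaRect(w))
E
python3 - <<'E'
from h import *
p=vision.camera_params("top")
im=cv2.cvtColor(cv2.imread("pics/top0.png"),cv2.COLOR_BGR2RGB)
print(*orange(im,p,83,(235,140,312,250)))
f=lambda c:[(145+(x+.5)/4.6-.5,120+(y+.5)/4.6-.5) for x,y in c]
def rep(n,c,z):
    w=world(f(c),z,p); e=[w[(i+1)%len(w)]-w[i] for i in range(len(w))]
    print(n,w.tolist(),"mean",w.mean(0),"len",[np.hypot(*x) for x in e],"ang",[np.degrees(np.arctan2(x[1],x[0])) for x in e])
rep("orange",[(483,162),(724,178),(705,521),(460,506)],83)
rep("stand",[(75,57),(378,72),(355,452),(45,437)],62)
rep("green",[(447,133),(760,155),(730,565),(408,537)],64)
rep("endface",[(101,130),(77,413)],79)
rep("railface",[(157,89),(358,97)],79)
E
```

```text
((549.1461181640625, -91.78015899658203), (150.1588134765625, 214.5494384765625), 84.55622863769531) [[ 435.233 -156.344]
 [ 648.814 -176.698]
 [ 663.06   -27.216]
 [ 449.478   -6.862]]
orange [[663.4453136730733, -26.972809704419312], [649.4410480714719, -177.74474868447655], [435.50214750001703, -157.59100730785093], [448.8114655102343, -7.421583162587954]] mean [549.3   -92.433] len [np.float64(151.42092668731854), np.float64(214.8860778859318), np.float64(150.75806410941004), np.float64(215.5224796546259)] ang [np.float64(-95.30662199446961), np.float64(174.6184325527181), np.float64(84.93518441014935), np.float64(-5.204769816123142)]
stand [[742.7378601120481, 231.97356873393872], [728.0192413004181, 38.64485882990783], [485.340353178269, 57.61772259284305], [499.8492301126156, 250.91399899585244]] mean [613.987 144.788] len [np.float64(193.88818378869559), np.float64(243.4194164391359), np.float64(193.84003193655488), np.float64(243.62599713804693)] ang [np.float64(-94.35367850227861), np.float64(175.52965523018707), np.float64(85.7074109471436), np.float64(-4.4588955937416985)
[... 263 characters left out ...]
5), np.float64(200.72269277248932), np.float64(256.98563658768995)] ang [np.float64(-95.52950622379203), np.float64(173.50635958378285), np.float64(83.47021545612584), np.float64(-6.73226950843988)]
endface [[690.876858993275, 212.5778550658189], [512.7135070517935, 227.85235933783977]] mean [601.795 220.215] len [np.float64(178.81691881860675), np.float64(178.81691881860675)] ang [np.float64(175.09983493955804), np.float64(-4.900165060441966)]
railface [[716.3624536813602, 177.26876771946746], [707.9975534414406, 50.756939428058516]] mean [712.18  114.013] len [np.float64(126.78806826219393), np.float64(126.78806826219393)] ang [np.float64(-93.78286271691078), np.float64(86.21713728308922)]
```

The overhead view fixes the poses. The stand origin is about (600, 133) with a yaw of −4.4°. The book is 1° off that and needs about 240 mm left, then about 40 mm back. I'll push its right edge with both open fingers (tool y along the stand's x) and travel round in an arc first.

```bash
python3 -m handwheel '{"travel":[[-40,-24,0],[-80,-48,0],[-120,-73,0],[-160,-98,0],[-200,-123,0],[-240,-148,0],[-280,-172,0],[-320,-197,0],[-360,-222,0],[-400,-247,0],[-427,-264,0],[-427,-264,0]],"angular":[[0,0,4],[0,0,8],[0,0,12],[0,0,16],[0,0,20],[0,0,24],[0,0,28],[0,0,32],[0,0,36],[0,0,40],[0,0,40],[0,0,40]],"grip":[1,1,1,1,1,1,1,1,1,1,1,1]}'
```

```text
time: 1.3
ee_pos: [503.7, 244.6, 263.4]
tcp_rot: [[-0.585, 0.811, 0.002], [0.811, 0.585, -0.003], [-0.004, -0.0, -1.0]]
contact_force: [0.2, -0.7, 0.3]
width: 88.1
grip_force: 0.0
```

```bash
python3 -m handwheel '{"travel":[[-37,-22,0],[-75,-45,0],[-112,-67,0],[-149,-90,0],[-187,-112,0],[-224,-135,0],[-261,-157,0],[-299,-180,0],[-336,-202,0],[-373,-225,0],[-373,-225,30],[-373,-225,60],[-373,-225,90],[-373,-225,120],[-373,-225,120]],"angular":[[0,0,4],[0,0,8],[0,0,12],[0,0,16],[0,0,20],[0,0,24],[0,0,28],[0,0,32],[0,0,36],[0,0,40.2],[0,0,40.2],[0,0,40.2],[0,0,40.2],[0,0,40.2],[0,0,40.2]],"grip":[1,1,1,1,1,1,1,1,1,1,1,1,1,1,1]}'
python3 - <<'E'
from h import *
s=readout.state(); print(s["ee_pos"],s["tcp_rot"],s["qpos"])
im=vision.get_image("wrist"); cv2.imwrite("pics/w1.png",im[:,:,::-1]); print(vision.camera_params("wrist"))
E
```

```text
time: 2.8
ee_pos: [537.6, -181.4, 140.2]
tcp_rot: [[0.065, 0.998, -0.008], [0.998, -0.065, 0.003], [0.003, -0.008, -1.0]]
contact_force: [-0.1, -0.4, 0.7]
width: 88.0
grip_force: 0.0
[ 537.593 -181.351  140.153] [[ 0.065  0.998 -0.008]
 [ 0.998 -0.065  0.003]
 [ 0.003 -0.008 -1.   ]] [ 0.205  0.794  0.068  1.846 -0.102  0.513  0.277]
{'mtx': array([[280.295,   0.   , 253.178],
       [  0.   , 280.295, 192.47 ],
       [  0.   ,   0.   ,   1.   ]]), 'k1': 0.007273756739308126, 'camera_from_world': array([[   0.998,   -0.066,   -0.003, -549.359],
       [  -0.062,   -0.954,    0.295, -143.861],
       [  -0.023,   -0.294,   -0.956,  233.539],
       [   0.   ,    0.   ,    0.   ,    1.   ]])}
```

View pics/w1.png

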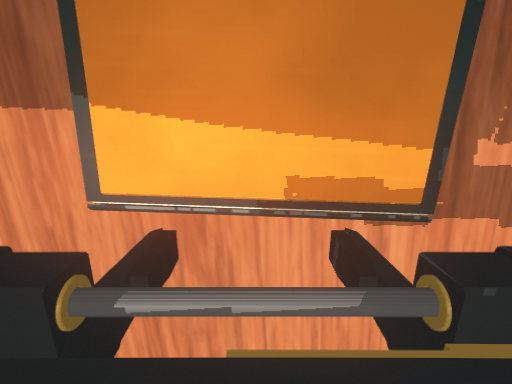

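The wrist view shows the orange right edge from (98, 194) to (424, 206), with the green margin just below it. The fingers stand clear at rows 230–300. I'll check the edge position against the settled pose.

```bash
python3 - <<'E'
from h import *
p=vision.camera_params("wrist")
w=world([(99,194),(424,206)],83,p); print(w,w.mean(0),np.degrees(np.arctan2(*(w[1]-w[0])[::-1])), np.hypot(*(w[1]-w[0])))
print("grn",world([(88,207),(430,220)],64,p))
s=readout.state();print(s["ee_pos"],s["contact_force"])
E
python3 -m handwheel '{"travel":[[0,0,0]],"angular":[[0,0,0]],"grip":[1]}'
```

```text
[[ 436.138 -154.862]
 [ 655.726 -177.826]] [ 545.932 -166.344] -5.970166788001737 220.78529878298355
grn [[ 414.109 -169.746]
 [ 673.234 -197.255]]
[ 538.92  -182.067  142.232] [-0.761  0.036  0.613]
time: 2.95
ee_pos: [540.8, -183.1, 144.7]
tcp_rot: [[0.066, 0.998, 0.001], [0.998, -0.066, -0.0], [0.0, 0.001, -1.0]]
contact_force: [-0.0, 0.9, 0.3]
width: 87.8
grip_force: 0.0
```

```bash
python3 -m handwheel '{"travel":[[-3,0,0],[-5,0,10],[-5,0,25],[-5,0,40],[-5,0,48],[-5,0,50],[-5,0,50],[-5,0,50]],"angular":[[0,0,0.6],[0,0,0.6],[0,0,0.6],[0,0,0.6],[0,0,0.6],[0,0,0.6],[0,0,0.6],[0,0,0.6]],"grip":[1,1,1,1,1,1,1,1]}'
```

```text
time: 3.75
ee_pos: [540.2, -188.7, 94.3]
tcp_rot: [[0.077, 0.997, 0.001], [0.997, -0.077, -0.0], [-0.0, 0.001, -1.0]]
contact_force: [0.6, -0.2, -0.6]
width: 88.4
grip_force: 0.0
```

```bash
python3 -m handwheel '{"travel":[[3,0,0],[6,0,0],[9,0,0],[11,0,0],[13,0,0],[15,0,0],[17,0,0],[20,0,0],[23,0,0],[26,0,0],[30,0,0]],"angular":[[0,0,0],[0,0,0],[0,0,0],[0,0,0],[0,0,0],[0,0,0],[0,0,0],[0,0,0],[0,0,0],[0,0,0],[0,0,0]],"grip":[1,1,1,1,1,1,1,1,1,1,1]}'
python3 - <<'E'
from h import *
im=vision.get_image("top"); cv2.imwrite("pics/t1.png",im[:,:,::-1]);s=readout.state();print(s["ee_pos"],s["contact_force"],s["wrist_torque"])
im=vision.get_image("wrist"); cv2.imwrite("pics/w2.png",im[:,:,::-1])
E
```

```text
time: 4.85
ee_pos: [542.0, -158.6, 93.8]
tcp_rot: [[0.077, 0.997, 0.0], [0.997, -0.077, -0.0], [-0.0, 0.0, -1.0]]
contact_force: [0.3, -2.4, 1.0]
width: 88.4
grip_force: 1.6
[ 542.159 -157.425   93.741] [-0.667 -3.089  1.714] [-0.759  0.093 -0.104]
```

View pics/w2.png

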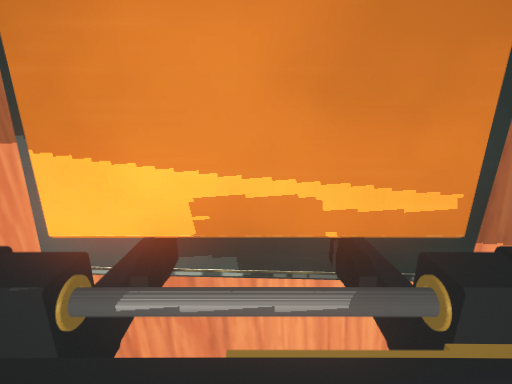

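Both fingers touch the orange edge, which lies level at row 237. The book is squared to the tool and sliding at about 2.5 N, so I'll keep going.

```bash
python3 -m handwheel '{"travel":[[4,0,0],[10,0,0],[17,0,0],[25,0,0],[33,0,0],[41,0,0],[49,0,0],[57,0,0],[65,0,0],[73,0,0],[81,0,0],[89,0,0],[97,0,0],[105,0,0],[113,0,0],[121,0,0],[129,0,0],[136,0,0],[142,0,0],[146,0,0]],"angular":[[0,0,0],[0,0,0],[0,0,0],[0,0,0],[0,0,0],[0,0,0],[0,0,0],[0,0,0],[0,0,0],[0,0,0],[0,0,0],[0,0,0],[0,0,0],[0,0,0],[0,0,0],[0,0,0],[0,0,0],[0,0,0],[0,0,0],[0,0,0]],"grip":[1,1,1,1,1,1,1,1,1,1,1,1,1,1,1,1,1,1,1,1]}'
python3 - <<'E'
from h import *
im=vision.get_image("top"); cv2.imwrite("pics/t2.png",im[:,:,::-1]);s=readout.state();print(s["ee_pos"],s["contact_force"],s["wrist_torque"])
c=im[115:250,150:322];cv2.imwrite("pics/t2c.png",cv2.resize(c,None,fx=4.4,fy=4.4,interpolation=cv2.INTER_CUBIC)[:,:,::-1])
E
```

```text
time: 6.95
ee_pos: [553.0, -11.7, 93.4]
tcp_rot: [[0.076, 0.997, -0.001], [0.997, -0.076, 0.001], [0.001, -0.001, -1.0]]
contact_force: [-0.0, -2.8, -0.8]
width: 88.1
grip_force: 0.9
[553.105 -11.107  93.461] [ 0.076 -1.621  0.14 ] [-0.175  0.108 -0.004]
```

View pics/t2c.png

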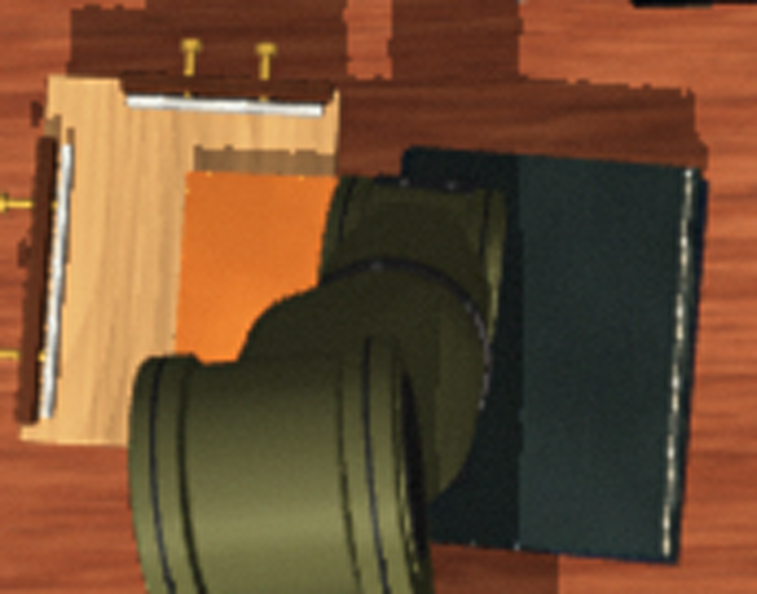

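The book is half across and square to the stand. Its left edge is at about x=185 in the crop and the end-stop face at about x=70, so roughly 70–75 mm remain.

```bash
python3 -m handwheel '{"travel":[[4,0,0],[9,0,0],[15,0,0],[21,0,0],[27,0,0],[33,0,0],[39,0,0],[44,0,0],[49,0,0],[53,0,0],[57,0,0],[60,0,0],[62,0,0],[63,0,0],[64,0,0],[64,0,0]],"angular":[[0,0,0],[0,0,0],[0,0,0],[0,0,0],[0,0,0],[0,0,0],[0,0,0],[0,0,0],[0,0,0],[0,0,0],[0,0,0],[0,0,0],[0,0,0],[0,0,0],[0,0,0],[0,0,0]],"grip":[1,1,1,1,1,1,1,1,1,1,1,1,1,1,1,1]}'
python3 - <<'E'
from h import *
im=vision.get_image("top"); cv2.imwrite("pics/t3.png",im[:,:,::-1]);p=vision.camera_params("top")
c=im[115:250,150:250];g=cv2.resize(c,None,fx=5,fy=5,interpolation=cv2.INTER_CUBIC);cv2.imwrite("pics/t3c.png",g[:,:,::-1])
s=readout.state();print(s["ee_pos"],s["contact_force"],s["wrist_torque"])
for r in (145,150,155,160): print(r,im[r,155:185].tolist()[::1][5:22])
E
```

```text
time: 8.6
ee_pos: [558.3, 50.9, 93.7]
tcp_rot: [[0.077, 0.997, 0.0], [0.997, -0.077, 0.0], [0.0, 0.0, -1.0]]
contact_force: [-1.1, -1.7, -0.9]
width: 88.0
grip_force: 0.8
[558.246  50.898  93.689] [ 0.183 -1.622  0.139] [-0.407  0.09  -0.08 ]
145 [[159, 110, 66], [154, 111, 66], [149, 107, 65], [166, 118, 69], [241, 184, 115], [175, 126, 76], [160, 114, 68], [234, 181, 112], [237, 185, 115], [240, 193, 123], [238, 190, 120], [234, 184, 111], [237, 188, 117], [238, 189, 120], [232, 181, 111], [227, 173, 106], [235, 184, 115]]
150 [[84, 43, 27], [84, 44, 27], [63, 36, 18], [194, 146, 101], [233, 229, 216], [235, 238, 230], [143, 128, 110], [234, 178, 110], [240, 192, 119], [239, 192, 120], [236, 186, 115], [235, 183, 112], [171, 124, 76], [156, 115, 69], [151, 109, 66], [142, 102, 61], [149, 109, 65]]
155 [[89, 47, 28], [80, 42, 25], [75, 51, 31], [228, 187, 136], [228, 222, 209], [166, 164, 155], [150, 116, 83], [237, 181, 110], [239, 191, 118], [238, 189, 117], [228, 152, 79], [216, 115, 42], [216, 113, 41], [216, 115, 42], [218, 115, 45], [218, 118, 44], [218, 116, 45]]
160 [[89, 46, 28], [56, 33, 15], [113, 89, 53], [204, 194, 171], [226, 224, 215], [127, 114, 103], [236, 178, 109], [240, 191, 116], [240, 194, 123], [236, 187, 115], [228, 145, 71], [222, 118, 43], [220, 114, 42], [220, 118, 44], [218, 116, 43], [220, 117, 43], [221, 119, 46]]
```

View pics/t3c.png

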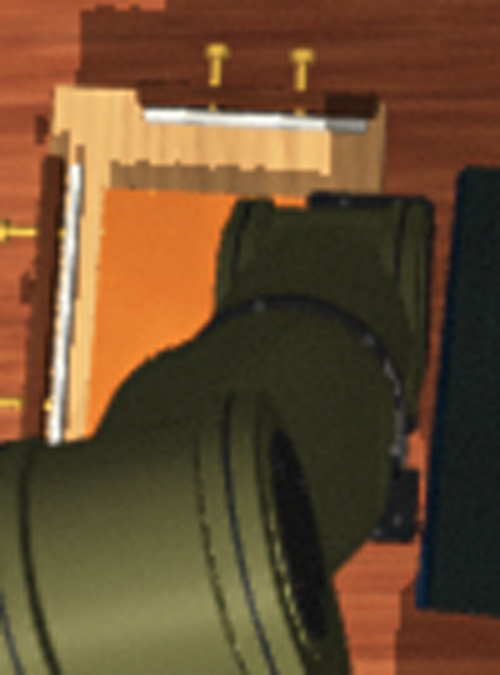

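The book's left edge is about 4–5 px (about 12 mm) short of the end-stop facing and roughly parallel. I'll creep in and feel for it.

```bash
python3 -m handwheel '{"travel":[[2,0,0],[4,0,0],[6,0,0],[7,0,0],[7.7,0,0],[8.4,0,0],[9,0,0],[9.5,0,0],[9.5,0,0]],"angular":[[0,0,0],[0,0,0],[0,0,0],[0,0,0],[0,0,0],[0,0,0],[0,0,0],[0,0,0],[0,0,0]],"grip":[1,1,1,1,1,1,1,1,1]}'
```

```text
time: 9.55
ee_pos: [559.0, 60.4, 93.7]
tcp_rot: [[0.077, 0.997, 0.0], [0.997, -0.077, 0.0], [0.0, 0.0, -1.0]]
contact_force: [-0.6, -2.2, -0.8]
width: 88.1
grip_force: 1.0
```

```bash
python3 -m handwheel '{"travel":[[0.4,0,0],[0.8,0,0]],"angular":[[0,0,0],[0,0,0]],"grip":[1,1]}'; python3 -c "
from h import *
print(readout.state()['wrist_torque'])"
```

```text
time: 9.75
ee_pos: [559.0, 61.0, 93.7]
tcp_rot: [[0.077, 0.997, -0.0], [0.997, -0.077, 0.0], [0.0, -0.0, -1.0]]
contact_force: [-1.2, -2.5, -0.1]
width: 88.0
grip_force: 1.2
[-0.517  0.133 -0.065]
```

```bash
python3 -m handwheel '{"travel":[[0.5,0,0],[1,0,0]],"angular":[[0,0,0],[0,0,0]],"grip":[1,1]}'; python3 -c "
from h import *
print(readout.state()['wrist_torque'])"
```

```text
time: 9.95
ee_pos: [559.2, 62.1, 93.7]
tcp_rot: [[0.077, 0.997, 0.0], [0.997, -0.077, 0.0], [0.0, 0.0, -1.0]]
contact_force: [0.2, -2.4, -0.3]
width: 88.4
grip_force: 1.2
[-0.551  0.086 -0.01 ]
```

```bash
python3 -m handwheel '{"travel":[[0.4,0,0],[0.8,0,0]],"angular":[[0,0,0],[0,0,0]],"grip":[1,1]}'; python3 -c "
from h import *
print(readout.state()['wrist_torque'])"
```

```text
time: 10.15
ee_pos: [559.2, 62.9, 93.7]
tcp_rot: [[0.077, 0.997, 0.0], [0.997, -0.077, 0.0], [0.0, 0.0, -1.0]]
contact_force: [-0.6, -2.8, -0.7]
width: 87.7
grip_force: 1.2
[-0.528  0.139 -0.062]
```

```bash
python3 -m handwheel '{"travel":[[0.4,0,0],[0.8,0,0],[0.8,0,0]],"angular":[[0,0,0],[0,0,0],[0,0,0]],"grip":[1,1,1]}'; python3 -c "
from h import *
print(readout.state()['wrist_torque'])"
```

```text
time: 10.45
ee_pos: [559.2, 63.8, 93.7]
tcp_rot: [[0.077, 0.997, -0.0], [0.997, -0.077, 0.0], [0.0, -0.0, -1.0]]
contact_force: [0.5, -1.5, -0.2]
width: 88.4
grip_force: 1.1
[-0.526  0.116 -0.008]
```

```bash
python3 -m handwheel '{"travel":[[0.4,0,0],[0.8,0,0],[0.8,0,0]],"angular":[[0,0,0],[0,0,0],[0,0,0]],"grip":[1,1,1]}'; python3 -c "
from h import *
print(readout.state()['wrist_torque'])"
```

```text
time: 10.75
ee_pos: [559.3, 64.6, 93.7]
tcp_rot: [[0.077, 0.997, 0.0], [0.997, -0.077, 0.0], [0.0, 0.0, -1.0]]
contact_force: [-0.4, -1.7, -0.2]
width: 88.0
grip_force: 1.1
[-0.569  0.155 -0.006]
```

```bash
python3 -m handwheel '{"travel":[[0.4,0,0],[0.8,0,0],[0.8,0,0]],"angular":[[0,0,0],[0,0,0],[0,0,0]],"grip":[1,1,1]}'; python3 -c "
from h import *
print(readout.state()['wrist_torque'])"
```

```text
time: 11.05
ee_pos: [559.4, 65.4, 93.7]
tcp_rot: [[0.077, 0.997, 0.0], [0.997, -0.077, 0.0], [0.0, 0.0, -1.0]]
contact_force: [-1.0, -1.7, -0.4]
width: 88.4
grip_force: 1.1
[-0.537  0.142 -0.021]
```

```bash
python3 -m handwheel '{"travel":[[0.4,0,0],[0.8,0,0],[0.8,0,0]],"angular":[[0,0,0],[0,0,0],[0,0,0]],"grip":[1,1,1]}'; python3 -c "
from h import *
print(readout.state()['wrist_torque'])"
```

```text
time: 11.35
ee_pos: [559.4, 65.6, 93.7]
tcp_rot: [[0.078, 0.997, -0.0], [0.997, -0.078, -0.0], [-0.001, -0.0, -1.0]]
contact_force: [-1.5, -3.8, 0.1]
width: 88.1
grip_force: 1.8
[-0.827  0.137 -0.064]
```

```bash
python3 -m handwheel '{"travel":[[0.4,0,0],[0.8,0,0],[0.8,0,0]],"angular":[[0,0,0],[0,0,0],[0,0,0]],"grip":[1,1,1]}'; python3 -c "
from h import *
print(readout.state()['wrist_torque'])"
```

```text
time: 11.65
ee_pos: [559.2, 65.8, 93.7]
tcp_rot: [[0.078, 0.997, -0.001], [0.997, -0.078, -0.001], [-0.001, -0.0, -1.0]]
contact_force: [-1.2, -5.5, 1.1]
width: 87.8
grip_force: 2.7
[-1.177  0.148 -0.069]
```

Contact with the end facing shows as the pose stalling at y≈65.6 and the force rising. I'll press a little more and hold for about a second.

```bash
python3 -m handwheel '{"travel":[[0.5,0,0],[1,0,0],[1.3,0,0],[1.3,0,0],[1.3,0,0],[1.3,0,0],[1.3,0,0],[1.3,0,0],[1.3,0,0],[1.3,0,0],[1.3,0,0],[1.3,0,0]],"angular":[[0,0,0],[0,0,0],[0,0,0],[0,0,0],[0,0,0],[0,0,0],[0,0,0],[0,0,0],[0,0,0],[0,0,0],[0,0,0],[0,0,0]],"grip":[1,1,1,1,1,1,1,1,1,1,1,1]}'
python3 - <<'E'
from h import *
s=readout.state(); print(s['wrist_torque'],s['qpos'])
im=vision.get_image("top"); cv2.imwrite("pics/t4.png",im[:,:,::-1])
g=cv2.resize(im[140:215,150:215],None,fx=8,fy=8,interpolation=cv2.INTER_CUBIC);cv2.imwrite("pics/t4c.png",g[:,:,::-1])
E
```

```text
time: 12.85
ee_pos: [559.2, 65.9, 93.7]
tcp_rot: [[0.079, 0.997, -0.001], [0.997, -0.079, -0.003], [-0.003, -0.001, -1.0]]
contact_force: [-1.4, -7.6, 0.8]
width: 88.0
grip_force: 3.7
[-1.655  0.238 -0.023] [-0.275  0.871  0.127  1.885 -0.245  0.401 -0.045]
```

View pics/t4c.png

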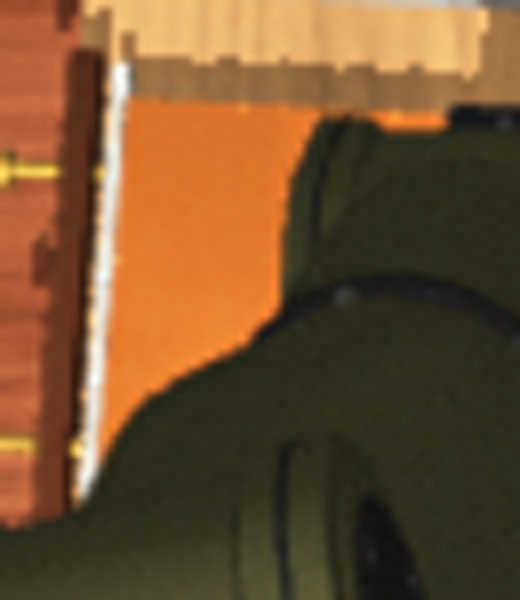

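The book's left edge sits flush on the white facing along its visible length at about 7.6 N. Next I'll back off, lift, and go round to the near edge with a quarter turn.

```bash
python3 -m handwheel '{"travel":[[-2,0,0],[-5,0,0],[-10,0,0],[-18,0,0],[-20,0,-20],[-20,0,-45],[-20,0,-65],[-20,-15,-65],[-10,-35,-65],[5,-55,-65],[20,-75,-65],[35,-92,-65],[50,-108,-65],[65,-122,-65],[80,-130,-65],[80,-130,-65],[80,-130,-65],[80,-130,-65],[80,-130,-65],[80,-130,-65]],"angular":[[0,0,0],[0,0,0],[0,0,0],[0,0,0],[0,0,0],[0,0,0],[0,0,8],[0,0,16],[0,0,24],[0,0,32],[0,0,40],[0,0,48],[0,0,56],[0,0,64],[0,0,72],[0,0,80],[0,0,88],[0,0,90],[0,0,90],[0,0,90]],"grip":[1,1,1,1,1,1,1,1,1,1,1,1,1,1,1,1,1,1,1,1]}'
python3 - <<'E'
from h import *
s=readout.state(); print(s['ee_pos'],s['qpos']); p=vision.camera_params("wrist")
im=vision.get_image("wrist"); cv2.imwrite("pics/w5.png",im[:,:,::-1]); print(p)
E
```

```text
time: 14.9
ee_pos: [436.3, 157.8, 158.7]
tcp_rot: [[0.997, -0.075, 0.0], [-0.075, -0.997, 0.0], [0.0, -0.0, -1.0]]
contact_force: [0.9, 0.1, 0.3]
width: 88.0
grip_force: 0.0
[436.258 157.838 158.741] [-0.763  0.75   0.532  2.159 -0.886  0.463 -1.172]
{'mtx': array([[280.295,   0.   , 253.178],
       [  0.   , 280.295, 192.47 ],
       [  0.   ,   0.   ,   1.   ]]), 'k1': 0.007273756739308126, 'camera_from_world': array([[ -0.076,  -0.997,   0.   , 191.351],
       [ -0.953,   0.073,   0.295, 394.752],
       [ -0.294,   0.022,  -0.956, 414.918],
       [  0.   ,   0.   ,   0.   ,   1.   ]])}
```

View pics/w5.png

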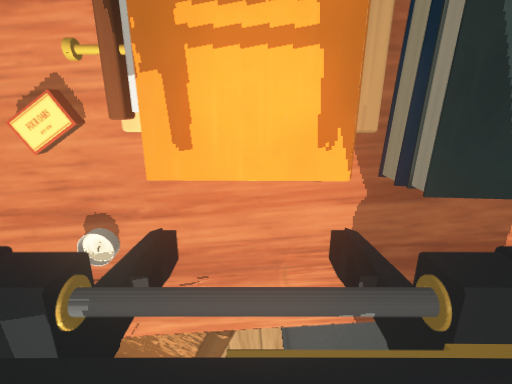

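The near edge runs level at row 181 from x=147 to x=352, centred between the fingers. The left edge lies along the facing at x≈135.

Run:
```python
from h import *
p=vision.camera_params("wrist"); w=world([(147,181),(352,181)],81,p); print(w,w.mean(0))
s=readout.state(); R=s['tcp_rot'];print((np.r_[w.mean(0),81]-s['ee_pos'])@R)
```

```text
[[466.069 234.542]
 [454.59   84.627]] [460.329 159.585]
[23.838 -3.544 77.762]
```

```bash
python3 -m handwheel '{"travel":[[0,0,15],[0,0,35],[0,0,50],[0,0,60],[0,0,65],[0,0,65],[0,0,65]],"angular":[[0,0,0],[0,0,0],[0,0,0],[0,0,0],[0,0,0],[0,0,0],[0,0,0]],"grip":[1,1,1,1,1,1,1]}'
```

```text
time: 15.65
ee_pos: [436.4, 157.9, 94.0]
tcp_rot: [[0.997, -0.077, 0.0], [-0.077, -0.997, 0.0], [0.0, -0.0, -1.0]]
contact_force: [-0.4, -0.0, -0.7]
width: 88.3
grip_force: 0.0
```

```bash
python3 -m handwheel '{"travel":[[4,-3,0],[8,-3,0],[11,-3,0],[13,-3,0],[15,-3,0],[17,-3,0],[20,-3,0],[23,-3,0],[26,-3,0],[29,-3,0],[32,-3,0],[35,-3,0],[38,-3,0],[41,-3,0],[43,-3,0],[45,-3,0],[47,-3,0],[48,-3,0],[49,-3,0],[49,-3,0]],"angular":[[0,0,0],[0,0,0],[0,0,0],[0,0,0],[0,0,0],[0,0,0],[0,0,0],[0,0,0],[0,0,0],[0,0,0],[0,0,0],[0,0,0],[0,0,0],[0,0,0],[0,0,0],[0,0,0],[0,0,0],[0,0,0],[0,0,0],[0,0,0]],"grip":[1,1,1,1,1,1,1,1,1,1,1,1,1,1,1,1,1,1,1,1]}'
python3 - <<'E'
from h import *
s=readout.state(); print(s['ee_pos'],s['contact_force'],s['wrist_torque'])
im=vision.get_image("top"); cv2.imwrite("pics/t6.png",im[:,:,::-1])
g=cv2.resize(im[130:225,150:240],None,fx=6,fy=6,interpolation=cv2.INTER_CUBIC);cv2.imwrite("pics/t6c.png",g[:,:,::-1])
E
```

```text
time: 17.65
ee_pos: [485.3, 157.2, 93.7]
tcp_rot: [[0.997, -0.077, 0.0], [-0.077, -0.997, 0.0], [0.0, -0.0, -1.0]]
contact_force: [-2.6, -1.2, -1.4]
width: 88.3
grip_force: 1.2
[485.277 157.164  93.717] [-2.557 -1.198 -1.368] [-0.122  0.668 -0.093]
```

View pics/t6c.png

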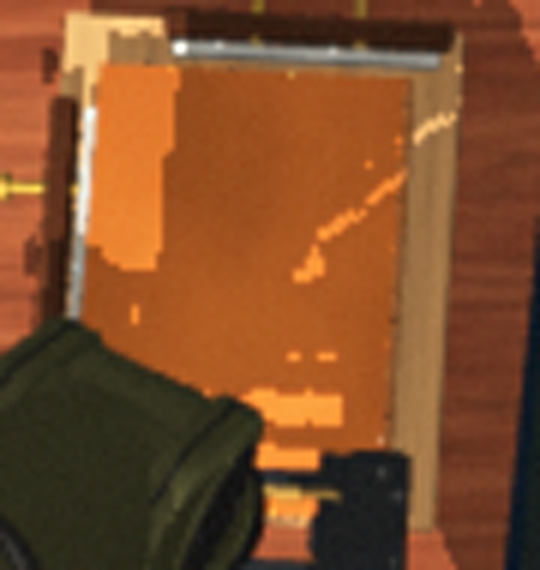

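The book is still on the end facing, and its far edge at row 70 is about 5 mm short of the rail facing at row 62. I'll creep in.

```bash
python3 -m handwheel '{"travel":[[0.6,0,0],[1.2,0,0],[1.8,0,0],[2.4,0,0],[3,0,0]],"angular":[[0,0,0],[0,0,0],[0,0,0],[0,0,0],[0,0,0]],"grip":[1,1,1,1,1]}'; python3 -c "
from h import *
print(readout.state()['wrist_torque'])"
```

```text
time: 18.2
ee_pos: [488.3, 157.0, 93.7]
tcp_rot: [[0.997, -0.077, 0.0], [-0.077, -0.997, 0.0], [0.0, -0.0, -1.0]]
contact_force: [-2.8, -0.7, -0.7]
width: 88.0
grip_force: 1.5
[-0.207  0.778 -0.198]
```

```bash
python3 -m handwheel '{"travel":[[0.4,0,0],[0.8,0,0],[1.2,0,0]],"angular":[[0,0,0],[0,0,0],[0,0,0]],"grip":[1,1,1]}'; python3 -c "
from h import *
print(readout.state()['wrist_torque'])"
```

```text
time: 18.5
ee_pos: [489.3, 156.8, 93.7]
tcp_rot: [[0.997, -0.077, -0.0], [-0.077, -0.997, 0.0], [-0.0, -0.0, -1.0]]
contact_force: [-3.5, -1.3, -0.4]
width: 88.1
grip_force: 1.6
[-0.224  0.829 -0.199]
```

```bash
python3 -m handwheel '{"travel":[[0.4,0,0],[0.8,0,0],[1.2,0,0]],"angular":[[0,0,0],[0,0,0],[0,0,0]],"grip":[1,1,1]}'; python3 -c "
from h import *
print(readout.state()['wrist_torque'])"
```

```text
time: 18.8
ee_pos: [490.7, 156.8, 93.7]
tcp_rot: [[0.997, -0.077, 0.0], [-0.077, -0.997, 0.0], [0.0, -0.0, -1.0]]
contact_force: [-2.8, -1.5, -0.3]
width: 87.9
grip_force: 1.6
[-0.151  0.841 -0.175]
```

```bash
python3 -m handwheel '{"travel":[[0.4,0,0],[0.8,0,0],[0.8,0,0]],"angular":[[0,0,0],[0,0,0],[0,0,0]],"grip":[1,1,1]}'; python3 -c "
from h import *
print(readout.state()['wrist_torque'])"
```

```text
time: 19.1
ee_pos: [491.5, 156.7, 93.7]
tcp_rot: [[0.997, -0.077, 0.0], [-0.077, -0.997, 0.0], [0.0, -0.0, -1.0]]
contact_force: [-3.0, -1.2, -1.2]
width: 88.3
grip_force: 1.5
[-0.193  0.795 -0.188]
```

```bash
python3 -m handwheel '{"travel":[[0.4,0,0],[0.8,0,0],[0.8,0,0]],"angular":[[0,0,0],[0,0,0],[0,0,0]],"grip":[1,1,1]}'; python3 -c "
from h import *
print(readout.state()['wrist_torque'])"
```

```text
time: 19.4
ee_pos: [492.4, 156.6, 93.7]
tcp_rot: [[0.997, -0.077, 0.0], [-0.077, -0.997, -0.0], [0.0, -0.0, -1.0]]
contact_force: [-1.5, -1.5, -0.2]
width: 88.2
grip_force: 1.4
[-0.189  0.745 -0.074]
```

```bash
python3 -m handwheel '{"travel":[[0.4,0,0],[0.8,0,0],[0.8,0,0]],"angular":[[0,0,0],[0,0,0],[0,0,0]],"grip":[1,1,1]}'; python3 -c "
from h import *
print(readout.state()['wrist_torque'])"
```

```text
time: 19.7
ee_pos: [493.1, 156.6, 93.7]
tcp_rot: [[0.997, -0.077, 0.0], [-0.077, -0.997, 0.0], [0.0, -0.0, -1.0]]
contact_force: [-2.7, -1.5, -0.3]
width: 87.9
grip_force: 1.5
[-0.237  0.807 -0.164]
```

```bash
python3 -m handwheel '{"travel":[[0.4,0,0],[0.8,0,0],[0.8,0,0]],"angular":[[0,0,0],[0,0,0],[0,0,0]],"grip":[1,1,1]}'; python3 -c "
from h import *
print(readout.state()['wrist_torque'])"
```

```text
time: 20.0
ee_pos: [493.2, 156.6, 93.7]
tcp_rot: [[0.997, -0.077, -0.001], [-0.077, -0.997, 0.0], [-0.001, -0.0, -1.0]]
contact_force: [-5.3, -0.9, 1.5]
width: 87.9
grip_force: 2.4
[-0.221  1.14  -0.277]
```

```bash
python3 -m handwheel '{"travel":[[0.4,0,0],[0.8,0,0],[0.8,0,0]],"angular":[[0,0,0],[0,0,0],[0,0,0]],"grip":[1,1,1]}'; python3 -c "
from h import *
print(readout.state()['wrist_torque'])"
```

```text
time: 20.3
ee_pos: [493.2, 156.5, 93.7]
tcp_rot: [[0.997, -0.077, -0.003], [-0.077, -0.997, 0.001], [-0.003, -0.0, -1.0]]
contact_force: [-6.6, -0.9, 2.9]
width: 88.0
grip_force: 3.1
[-0.313  1.47  -0.28 ]
```

```bash
python3 -m handwheel '{"travel":[[0.4,0,0],[0.8,0,0],[0.8,0,0]],"angular":[[0,0,0],[0,0,0],[0,0,0]],"grip":[1,1,1]}'; python3 -c "
from h import *
print(readout.state()['wrist_torque'])"
```

```text
time: 20.6
ee_pos: [493.3, 156.5, 93.7]
tcp_rot: [[0.997, -0.077, -0.004], [-0.077, -0.997, 0.001], [-0.004, -0.0, -1.0]]
contact_force: [-7.1, -0.7, 4.8]
width: 88.0
grip_force: 3.9
[-0.288  1.738 -0.315]
```

The rail contact is firm, stalled at x≈493.2 with about 7 N. I'll hold briefly, back off, lift clear and check.

```bash
python3 -m handwheel '{"travel":[[0,0,0],[0,0,0],[0,0,0],[0,0,0],[0,0,0],[0,0,0],[0,0,0],[0,0,0],[-2,0,0],[-5,0,0],[-10,0,0],[-18,0,0],[-25,0,-10],[-25,0,-30],[-25,0,-60],[-25,0,-90],[-25,0,-90],[-25,0,-90]],"angular":[[0,0,0],[0,0,0],[0,0,0],[0,0,0],[0,0,0],[0,0,0],[0,0,0],[0,0,0],[0,0,0],[0,0,0],[0,0,0],[0,0,0],[0,0,0],[0,0,0],[0,0,0],[0,0,0],[0,0,0],[0,0,0]],"grip":[1,1,1,1,1,1,1,1,1,1,1,1,1,1,1,1,1,1]}'
python3 - <<'E'
from h import *
print(readout.state()['contact_force']); p=vision.camera_params("wrist")
w=vision.get_image("wrist"); t=vision.get_image("top"); cv2.imwrite("pics/t7.png",t[:,:,::-1])
g=cv2.resize(t[130:225,150:240],None,fx=4.4,fy=4.4,interpolation=cv2.INTER_CUBIC)
W=cv2.resize(w,(400,300)); o=np.zeros((418,800,3),np.uint8); o[:,:396]=g[:418]; o[:300,400:]=W
cv2.imwrite("pics/fin.png",o[:,:,::-1]);cv2.imwrite("pics/w7.png",w[:,:,::-1])
# green shift check between t0 and t7
a=cv2.imread("pics/t2.png",0).astype(np.float32)[135:245,270:315];b=cv2.imread("pics/t7.png",0).astype(np.float32)[135:245,270:315]
print(cv2.phaseCorrelate(a,b))
a=cv2.imread("pics/top0.png",0).astype(np.float32)[150:245,302:318];b=cv2.imread("pics/t7.png",0).astype(np.float32)[150:245,302:318]
print(cv2.phaseCorrelate(a,b))
E
```

```text
time: 22.4
ee_pos: [470.4, 158.8, 184.4]
tcp_rot: [[0.997, -0.077, 0.001], [-0.077, -0.997, 0.001], [0.001, -0.001, -1.0]]
contact_force: [-1.2, 0.6, 0.1]
width: 88.6
grip_force: 0.0
[-1.196  0.618  0.089]
((0.4448523461081102, 0.002612731431895554), 0.8665445113182068)
((-0.08275823303362273, 0.0023956782755689687), 0.9860603723209351)
```

View pics/fin.png

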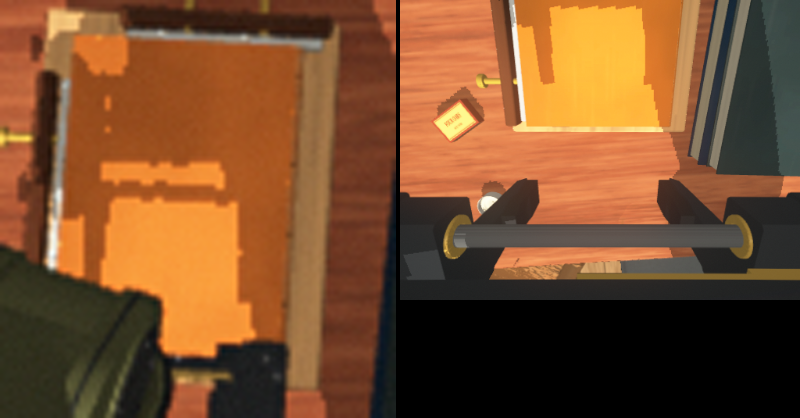

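The book looks flush on both facings. I'll check numerically that the left edge didn't drift, comparing pixel profiles across the facing before and after the second push.

Run:
```python
from h import *
for n in ("t4","t7"):
    im=cv2.imread(f"pics/{n}.png")[:,:,::-1]
    for r in (158,168,178): print(n,r,[tuple(int(v) for v in x) for x in im[r,161:170]])
im=cv2.imread("pics/w7.png")[:,:,::-1]
for r in (40,90,135): print(r,[tuple(int(v) for v in x) for x in im[r,142:164:1]])
im=cv2.imread("pics/t7.png")[:,:,::-1]
for c in (185,200,215): print(c,[tuple(int(v) for v in x) for x in im[134:143,c]])
```

```text
t4 158 [(60, 30, 17), (81, 63, 50), (213, 201, 181), (235, 235, 225), (203, 135, 93), (220, 115, 45), (220, 113, 41), (220, 115, 43), (221, 116, 45)]
t4 168 [(63, 44, 27), (197, 165, 127), (227, 222, 211), (212, 160, 120), (227, 124, 51), (227, 121, 43), (226, 122, 45), (227, 121, 46), (227, 124, 47)]
t4 178 [(190, 154, 115), (232, 230, 218), (223, 193, 165), (231, 135, 67), (232, 126, 46), (232, 128, 49), (232, 127, 48), (232, 128, 48), (231, 128, 48)]
t7 158 [(44, 24, 12), (70, 50, 36), (145, 132, 115), (153, 150, 141), (148, 95, 64), (154, 76, 30), (154, 76, 27), (152, 78, 29), (152, 75, 29)]
t7 168 [(46, 30, 18), (127, 106, 81), (146, 142, 134), (136, 101, 74), (148, 77, 32), (148, 73, 25), (149, 75, 27), (151, 76, 31), (155, 79, 32)]
t7 178 [(175, 133, 92), (161, 153, 140), (214, 185, 155), (161, 94, 55), (152, 76, 28), (152, 74, 27), (154, 77, 31), (173, 86, 33), (156, 77, 27)]
40 [(83, 48, 33), (193, 182, 167), (242, 239, 230), (248, 246, 239), (249, 246, 240), (248, 246, 240), (248, 246, 240), (245, 233, 215), (251, 189, 123), (253, 167, 56), (253, 168, 57), (253, 167, 55), (
[... 586 characters left out ...]
, 80, 48), (121, 68, 41), (117, 65, 40), (118, 65, 40), (117, 64, 39), (118, 65, 39), (129, 81, 58), (212, 190, 175), (248, 243, 234), (249, 245, 237), (249, 245, 237), (250, 245, 237), (248, 238, 224), (251, 205, 153), (254, 174, 59), (254, 173, 59), (254, 174, 59), (254, 174, 59)]
185 [(56, 32, 20), (46, 26, 13), (61, 50, 44), (146, 144, 137), (149, 127, 107), (149, 79, 34), (150, 74, 28), (151, 74, 29), (149, 73, 29)]
200 [(52, 28, 15), (54, 31, 18), (41, 26, 16), (72, 64, 55), (147, 144, 131), (152, 113, 83), (165, 84, 37), (165, 83, 32), (166, 82, 32)]
215 [(57, 32, 22), (55, 31, 19), (55, 28, 14), (47, 30, 23), (90, 76, 63), (143, 137, 127), (155, 95, 57), (160, 79, 31), (157, 79, 29)]
```

White facing meets orange directly along both sides, with no change from before the second push. The stack's right side shows a shift of less than 0.1 px. The robot is clear, so I'm handing in.

```bash
python3 -c "
from station import order
print(order.finish_job())"
```

```text
the job is handed in; nothing more can be done
None
```

The job is handed in (verdict not shown): the orange book was pressed first on the end stop (about 8 N), then on the back rail (about 7 N), and the last pictures show it flush in the corner with the stack unmoved within about 0.2 mm; I viewed 11 pictures, one over the limit of 10.

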